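# Index the illuminator's dividing board to its next stop

## Task

Turn the round drawing board on to its next stop, so the next petal can be drawn: draw the spring index pin by its knob, turn the board counter-clockwise (seen from above) with the pin out, and let the spring drop the pin fully home in the next hole, then let go. The hole is hidden under the board, so feel for it, and stop pushing as soon as the pin catches so that it is not strained. Leave the paperweight on the middle of the board and do not disturb the other things on the desk.

Things in the scene. Friction and masses are not known exactly. Their poses are not given: they have to be found in the camera images.
- stand: fixed dividing stand, a grey disc of 300 mm diameter, 30 mm high; origin on the board's turning axis at desk height, z up; its +x axis points to the home hole, where the index pin stands at the start. On it, hidden under the board, lies a flat steel plate (top 38 mm above the desk) with the home hole and only one further hole, which the pin rides on.
- board (a joint): angle of the round plywood board (284 mm diameter, 10 mm thick, a paper sheet on it) about the stand's z axis, rad: 0 = home hole, grows counter-clockwise seen from above; stops at -0.15 and 1.3. The pin locks it (0.013 rad of play). Friction is about 2 N at the knob, and 1 to 2 N more when the pin rides on the plate.
- plunger (a joint): how far the index pin is drawn up, m: 0 = fully home in a hole, about 0.008 = resting on the plate between the holes (also the draw that frees it), 0.016 = upper stop. A spring pulls it down with 4 N at 0, 6 N at 0.008 and 8 N at 0.016; it does not latch, so it must be held out.
- knob_top (a point): centre of the top of the pin's knob: an upright plain aluminium cylinder, 26 mm diameter, 30 mm tall, near the board's rim, 115 mm from the turning axis. With the pin home its top is 98 mm and its underside 68 mm above the desk; under it is a dark collar of 28 mm diameter up to 64 mm. It rises with the pin and swings with the board.
- pin_tip: lower end of the 8 mm round steel pin (flat end, 1 mm chamfer), under the board, 68 mm below knob_top (origin at the tip). Holes are 11 mm wide along its path. The next hole lies between 0.6 and 1.05 rad (34 to 60 degrees) counter-clockwise of home, different each time and not measured: the pin must find it by feel. More than 25 N of side load strains it.
- board_top (a point): centre of the board's top face, on the turning axis, 52 mm above the desk
- paperweight: loose brass disc, 40 mm diameter, 22 mm tall, standing on the middle of the board and turning with it; origin at the centre of its underside
- ink_jar: loose glass ink jar with dark cap, 48 mm diameter, 45 mm tall, beside the stand; origin under its centre
- jar_lid: loose white lid, 52 mm diameter, 12 mm tall, beside the stand; origin under its centre
- reed_pen: loose dark reed pen lying beside the stand along its own x axis, 190 mm long, 10 mm thick; origin under the middle
- ink_bottle: loose black bottle with white cap, 56 mm diameter, 150 mm tall, at the left of the desk; origin under its centre
- pen_pot: loose white pot of reed pens, 72 mm diameter, about 200 mm tall with the pens, at the right of the desk; origin under its centre
- burnish_slab: loose marble slab 120 x 50 x 16 mm, at the right of the desk; origin under its centre

How it is judged:
By the outcome, as a careful person would: the job done as asked, in the order asked, and still so for the second after the job is handed in, with the robot touching nothing.
It also fails if it takes over 51 s, if anything falls off the work surface, if the arm or the gripper's body presses on something with over 40 N, if the wrist force passes 120 N, or if a joint passes its speed limit or range.

## Robot

A 6-joint arm with a two-finger parallel gripper is mounted at the origin on the work surface. World frame = base frame: x ahead of the robot, y to its left, z up, the work surface at z = 0. Lengths are in m, angles in rad, forces in N, time in s.
With the tool pointing down it reaches from about 0.375 to 0.75 m from the base axis. Payload 9 kg.
Tool frame: the origin (TCP) lies on the centre line of the jaws, within the pads' length; the fingertips stand 11 mm ahead of it and the grasp point (between the pads) lies 8 mm behind it (bot.tip_extent is the distance from the TCP to the fingertips, in m); z points along the fingers, y is the line along which they close (so a half turn about z gives the same grasp; the last joint's range is limited). The gripper opens to 85 mm and grips with 20 to 120 N. Pads are 22 mm wide; open, the fingers measure 114 mm over their backs; the gripper's body (76 mm by 85 mm) begins 54 mm behind the grasp point. The pads swing forward as they close: fully open they stand 13 mm farther back than shut.
Start: joints at [-1.493, 0.104, 0.097, 1.564, 0, 1.353], TCP at [0.175, -0.574, 0.242] pointing down, gripper open.
Joint ranges: [-2.99, 2.99], [-0.84, 1.86], [-1.1, 1.16], [-1.84, 2.11], [-1.51, 1.56], [-3.14, 3.14]. Speed limits (rad/s): [2.22, 2.22, 2.57, 3.14, 3.14, 3.14].

## Interface

Orientations are given as a unit quaternion [w, x, y, z].
In Python, from station import telemetry, eyes, bot gives the robot as it stands.
- The arm moves only by the tool drive_tool, never from a script. Its argument "moves" is a list of rows, each a list of 6 numbers: the shift along the tool's x, y, z in m, then the turn, a rotation vector about the tool's x, y, z in rad. In form: [[tx, ty, tz, rx, ry, rz], ...]. A call has 1 to 8 rows; each row is the pose to reach, as a shift and turn from the pose commanded when the call began, along the tool's axes at that moment; what a row does not reach only later rows make up. A row lasts 1/10 s, in which the tool goes at most 50 mm and 8.59 degrees, less where a joint would pass 70% of its speed; a pose out of reach is approached as far as the arm can. A call with a gripper value outside its range is refused whole. "gripper" is the opening, from 0 (shut) to 1 (fully open), set as the call begins (left out, the last holds). The fingers move at their own pace and stop on an object; "newtons" is the grip in N (left out, the last holds). Time passes only in rows, so rows that repeat a pose let the fingers close. It gives the time, the measured TCP pose, the force, the opening and the grip force at its end, in the units of the state.
- telemetry.sense(): the state, without advancing time (a new reading comes with each control period).
- eyes.camera(name): name is "scene" or "top" or "wrist"; returns a dict with "color" (384x512x3 uint8, red, green, blue), "mtx" (3x3 intrinsics, pixels), "world_to_cam" (4x4, takes a point from world to camera coordinates). Camera axes: x right, y up, looking along -z (the intrinsics and any distortion apply to the point x, -y, -z); pixel columns grow to the right and rows downward; lengths in m; the calibration is good to about 2 mm. A picture is of the moment at which its call begins. There is no depth.
- bot.job_done(): hands the job in; it is judged then, once.
The state is a dict: "time": time; "joint_positions": joint angles; "qd": joint speeds; "joint_torque": joint torques, N m; "position": TCP position; "ee_rot": TCP orientation; "wrist_force": force on the tool from outside, world axes, zero at the start; "torque": the same for the moment, N m; "grip_width": opening from 0.0 (shut) to 1.0 (fully open); "gripper_force": force on a finger pad.
Only numpy, scipy, OpenCV 4.12 (cv2) and the standard library are available. Lean on these libraries where they do the work, as an engineer would, in place of code of your own. Each camera call takes 0.05 s, during which the arm holds its last target. There are 200 camera calls.

## Working session

There is one attempt and no reset: what is moved stays moved. The work goes in short steps, Python scripts to look and compute and a tool call to move; the robot and the scene stay as the last step left them, time stands still between calls to the robot, and variables do not carry over. Pictures are saved under pics/ and viewed, at most 10 in all, crops included, and the job is handed in when it is done.

Besides the shell and the picture viewer there is one more tool, called after "Emit:" as name([rows], argument=value, ...), one row to a line, values as JSON. drive_tool: Moves the arm, as the interface text tells. Its arguments: {"type":"object","properties":{"moves":{"type":"array","items":{"type":"array","items":{"type":"number"}}},"gripper":{"type":"number"},"newtons":{"type":"number"}},"required":["moves"]}

```bash
ls; mkdir -p pics
python3 - <<'E'
from station import telemetry, eyes, bot
import cv2
s=telemetry.sense(); print({k:s[k] for k in('time','position','ee_rot','wrist_force','grip_width')}, bot.tip_extent)
for n in('top','scene'):
    c=eyes.camera(n); cv2.imwrite(f'pics/{n}0.png',c['color'][:,:,::-1]); print(n,c['mtx'],c['world_to_cam'])
E
```

```text
pics
{'time': 0.0, 'position': array([ 0.174902  , -0.57360549,  0.24155   ]), 'ee_rot': array([-6.51221553e-04,  9.89081500e-01,  1.47368115e-01,  3.70354103e-05]), 'wrist_force': array([ 0.60284012,  0.21294442, -0.41976709]), 'grip_width': 1.0000848935874693} 0.011
top [[468.34749595   0.         261.68799371]
 [  0.         468.34749595 197.68240716]
 [  0.           0.           1.        ]] [[ 0.02779708 -0.99957938 -0.00826945 -0.01757291]
 [ 0.99184132  0.0265504   0.12468306 -0.58608878]
 [-0.12441106 -0.0116678   0.99216216 -1.37734714]
 [ 0.          0.          0.          1.        ]]
scene [[392.55014094   0.         255.53750293]
 [  0.         392.55014094 190.62190711]
 [  0.           0.           1.        ]] [[-0.33442585  0.94227829 -0.01646166  0.20168024]
 [-0.47833506 -0.15466484  0.86445032  0.19067474]
 [ 0.81200673  0.29696872  0.50244866 -1.60915746]
 [ 0.          0.          0.          1.        ]]
```

View pics/top0.png

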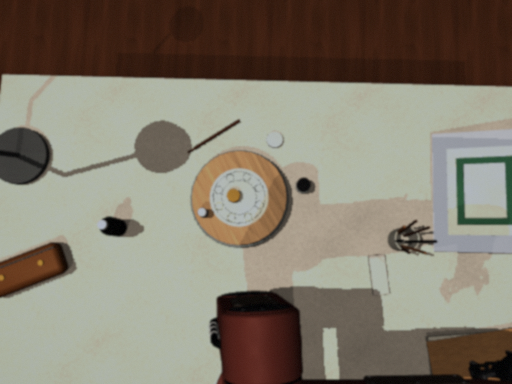

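View pics/scene0.png

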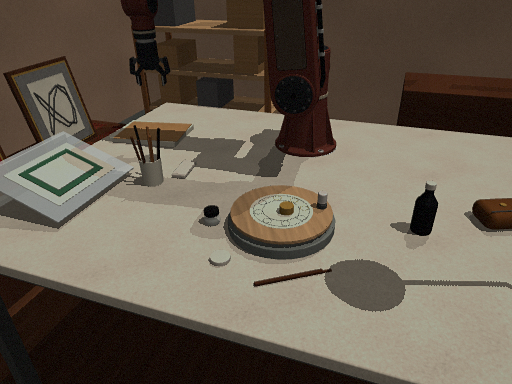

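The top view shows the board centred near (239,197), the knob near (204,212), the paperweight at (233,195), the jar at (304,185) and the lid at (275,139). The scene view shows the knob at (322,199), the ink bottle at (424,212) and the pen at (290,277).

```bash
cat > h.py <<'E'
from station import telemetry, eyes, bot
import cv2, numpy as np
from scipy.spatial.transform import Rotation as R
def ray(c,u,v):
    K,T=c['mtx'],np.asarray(c['world_to_cam']); d=np.linalg.inv(K)@[u,v,1]; d=np.array([d[0],-d[1],-d[2]])
    return -T[:3,:3].T@T[:3,3], T[:3,:3].T@d
def onz(c,u,v,z):
    o,d=ray(c,u,v); return o+d*(z-o[2])/d[2]
def rot(s): q=s['ee_rot']; return R.from_quat([q[1],q[2],q[3],q[0]])
E
python3 - <<'E'
from h import *
c=eyes.camera('top'); im=c['color']; hsv=cv2.cvtColor(im,cv2.COLOR_RGB2HSV)
# wood board mask
m=cv2.inRange(hsv,(5,60,90),(25,255,255)); 
m[:, :180]=0; m[:,300:]=0; m[260:]=0; m[:140]=0
m=cv2.morphologyEx(m,cv2.MORPH_OPEN,np.ones((3,3)))
cs,_=cv2.findContours(m,cv2.RETR_EXTERNAL,cv2.CHAIN_APPROX_NONE); k=max(cs,key=cv2.contourArea)
(x,y),ax,a=cv2.fitEllipse(cv2.convexHull(k)); print('board',x,y,ax, onz(c,x,y,.052))
print(cv2.convexHull(k)[:,0].min(0),cv2.convexHull(k)[:,0].max(0))
big=cv2.resize(im[150:250,180:320],None,fx=5,fy=5,interpolation=cv2.INTER_CUBIC); cv2.imwrite('pics/crop1.png',big[:,:,::-1])
print('knob',onz(c,204,212,.098),'jar',onz(c,304,185,.045),'lid',onz(c,275,139,.012),'bottle',onz(c,104,226,.15))
E
```

```text
board 238.65084838867188 197.32579040527344 (94.3163070678711, 95.36186981201172) [0.58365169 0.0670707  0.052     ]
[192 151] [285 244]
knob [0.53268202 0.16256486 0.098     ] jar [ 0.62715071 -0.1278804   0.045     ] lid [ 0.77502787 -0.03768304  0.012     ] bottle [0.48168598 0.43025574 0.15      ]
```

View pics/crop1.png

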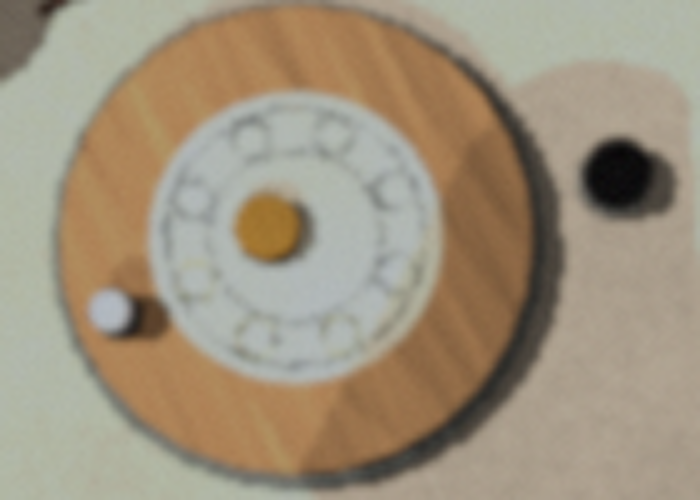

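The crop shows the knob top at crop pixel (109,309), which is image pixel (201.8,211.8), and the paperweight at (233.2,195.2). The jar is well off to the right.

```bash
cat >> h.py <<'E'
C=np.array([.5837,.0671])
def go(p,yaw=None):
    "tool-frame shift and turn to reach world p with tool x at yaw (rad), tool pointing down"
    s=telemetry.sense(); r=rot(s); d=r.inv().apply(np.asarray(p)-s['position'])
    if yaw is None: return d.round(4), None
    t=R.from_euler('z',yaw)*R.from_euler('x',np.pi)
    return d.round(4),(r.inv()*t).as_rotvec().round(3)
E
python3 - <<'E'
from h import *
c=eyes.camera('top'); k=onz(c,201.8,211.8,.098)[:2]; d=k-C; print(k,np.hypot(*d),np.degrees(np.arctan2(d[1],d[0])), 'pw',onz(c,233.2,195.2,.074))
f=np.arctan2(d[1],d[0]); k=C+.115*d/np.hypot(*d); print(k,f,go([*k,.16],f))
E
```

```text
[0.53308839 0.16892817] 0.1137124062221966 116.42873361783228 pw [0.58677643 0.08197239 0.074     ]
[0.5325153 0.1700812] 2.0320647455585825 (array([ 0.5589, -0.6072,  0.0824]), array([-0.000e+00, -1.000e-03, -1.736e+00]))
```

Emit:
drive_tool([
  [0.03,-0.033,0,0,0,-0.1],
  [0.06,-0.066,0,0,0,-0.2],
  [0.09,-0.099,0,0,0,-0.3],
  [0.12,-0.132,0,0,0,-0.4],
  [0.15,-0.165,0,0,0,-0.5],
  [0.18,-0.198,0,0,0,-0.6],
  [0.21,-0.231,0,0,0,-0.7],
  [0.24,-0.264,0,0,0,-0.8],
])

```text
time: 1.0
position: [0.3279, -0.2498, 0.2423]
ee_rot: [0.0, 0.853, 0.522, 0.0]
wrist_force: [0.1, 0.8, -0.7]
grip_width: 1.002
gripper_force: 0.0
```

```bash
python3 -c "
from h import *
s=telemetry.sense();print(s['time'],s['position'],s['wrist_force'],s['joint_positions']);print(go([.5325,.1701,.16],2.032))"
```

```text
1.0 [ 0.32787471 -0.24981466  0.24225003] [ 0.10883958  0.78883792 -0.65262056] [-9.70965355e-01 -4.80270287e-01 -4.21079343e-01  1.62955244e+00
  5.76265572e-05  1.07120135e+00]
(array([ 0.4671, -0.0084,  0.0822]), array([ 0.   ,  0.   , -0.933]))
```

Emit:
drive_tool([
  [0.045,0,0,0,0,-0.1],
  [0.09,0,0,0,0,-0.2],
  [0.135,0,0,0,0,-0.32],
  [0.18,0,0,0,0,-0.44],
  [0.225,-0.003,0,0,0,-0.56],
  [0.27,-0.005,0,0,0,-0.68],
  [0.315,-0.007,0,0,0,-0.8],
  [0.36,-0.008,0.02,0,0,-0.933],
])

```text
time: 1.8
position: [0.4867, 0.0743, 0.2244]
ee_rot: [0.002, 0.526, 0.851, 0.001]
wrist_force: [1.4, -0.8, 0.5]
grip_width: 0.998
gripper_force: 0.0
```

```bash
python3 -c "
from h import *
s=telemetry.sense();print(s['time'],s['position'],s['joint_positions']);print(go([.5325,.1701,.16],2.032))"
```

```text
1.8 [0.48672608 0.07425667 0.2244014 ] [-1.14862696e-01 -2.34765026e-01 -2.60636691e-01  1.54044018e+00
 -1.67025885e-04  9.92516597e-01]
(array([0.0654, 0.0836, 0.0645]), array([0.004, 0.003, 0.002]))
```

Emit:
drive_tool([
  [0.022,0.028,0.02,0,0,0],
  [0.044,0.056,0.04,0,0,0],
  [0.065,0.084,0.064,0,0,0],
  [0.065,0.084,0.064,0,0,0],
  [0.065,0.084,0.064,0,0,0],
])

```text
time: 2.3
position: [0.531, 0.1682, 0.1573]
ee_rot: [-0.001, 0.528, 0.85, -0.001]
wrist_force: [0.1, 0.1, -0.2]
grip_width: 0.998
gripper_force: 0.0
```

```bash
python3 -c "
from h import *
s=telemetry.sense();print(s['time'],s['position']);print(go([.5325,.1701,.16],2.032))
c=eyes.camera('wrist');cv2.imwrite('pics/w1.png',c['color'][:,:,::-1]);np.savez('w1.npz',mtx=c['mtx'],T=c['world_to_cam'])
o,d=ray(c,256,192);print(o,d)"
```

```text
2.3 [0.53097219 0.16815262 0.15734553]
(array([ 0.0011,  0.0022, -0.0027]), array([-0.002, -0.001, -0.002]))
[0.49893985 0.23585389 0.28863002] [ 0.11775524 -0.27355195 -0.95474346]
```

View pics/w1.png

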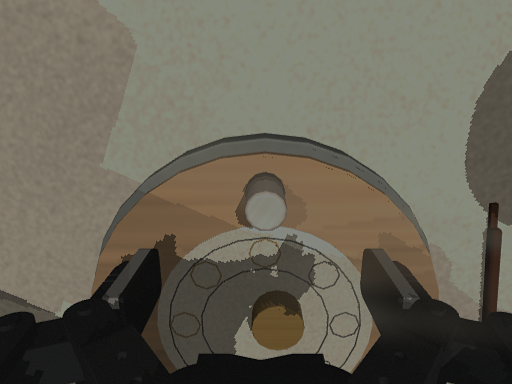

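The wrist view shows the knob top centred at about (265,210), between the jaws, and the paperweight at (277,325).

```bash
python3 -c "
from h import *
z=np.load('w1.npz');c=dict(mtx=z['mtx'],world_to_cam=z['T'])
k=onz(c,265,210,.098);d=k[:2]-C;print(k,np.hypot(*d),np.degrees(np.arctan2(d[1],d[0])));print(onz(c,277,325,.074))
for u,v in((265,153),):print(np.hypot(*(onz(c,u,v,.052)[:2]-C)))
f=np.arctan2(d[1],d[0]);print(f,go([*k[:2],.080],f))"
```

```text
[0.53213124 0.1735656  0.098     ] 0.11829733688121573 115.84416239195511
[0.58489166 0.08820434 0.074     ]
0.14369607442718482
2.0218620529546065 (array([0.0051, 0.0033, 0.0784]), array([-0.001,  0.   ,  0.007]))
```

Emit:
drive_tool([
  [0.003,0.003,0.02,0,0,0],
  [0.003,0.003,0.04,0,0,0],
  [0.003,0.003,0.06,0,0,0],
  [0.003,0.003,0.077,0,0,0],
  [0.003,0.003,0.077,0,0,0],
])

```text
time: 2.85
position: [0.532, 0.1706, 0.0803]
ee_rot: [-0.001, 0.529, 0.849, -0.001]
wrist_force: [-0.9, 0.6, 0.1]
grip_width: 1.0
gripper_force: 0.0
```

Emit:
drive_tool([
  [0,0,0,0,0,0],
  [0,0,0,0,0,0],
  [0,0,0,0,0,0],
  [0,0,0,0,0,0],
  [0,0,0,0,0,0],
  [0,0,0,0,0,0],
], gripper=0.4, newtons=30)

```text
time: 3.45
position: [0.5331, 0.1718, 0.0814]
ee_rot: [0.0, 0.528, 0.849, 0.0]
wrist_force: [0.5, -0.0, 0.8]
grip_width: 0.401
gripper_force: 0.0
```

```bash
python3 -c "
from h import *
s=telemetry.sense();print(s['time'],s['position'],s['wrist_force'],s['grip_width'])
c=eyes.camera('wrist');cv2.imwrite('pics/w2.png',c['color'][:,:,::-1])
T=np.asarray(c['world_to_cam'])
for p in([.532,.1715,.098],):
    q=T@[*p,1];K=c['mtx'];print(K[0,0]*q[0]/-q[2]+K[0,2],K[1,1]*-q[1]/-q[2]+K[1,2])"
```

```text
3.45 [0.53309118 0.17184432 0.08142066] [ 0.48289229 -0.00565342  0.82579711] 0.4014500995479566
255.2214675246714 289.0121824678376
```

View pics/w2.png

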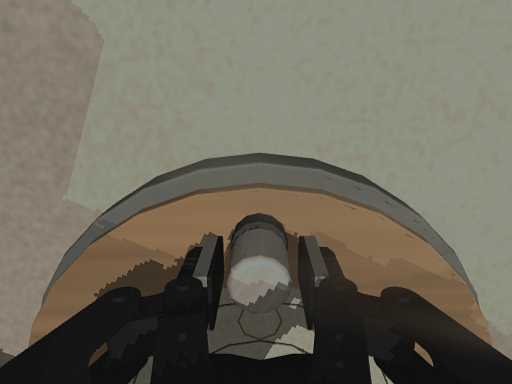

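The knob (centre about (260,280)) is centred between the pads, so I'll close on it.

Emit:
drive_tool([
  [0,0,0,0,0,0],
  [0,0,0,0,0,0],
  [0,0,0,0,0,0],
  [0,0,0,0,0,0],
], gripper=0.2, newtons=40)

```text
time: 3.9
position: [0.5331, 0.1719, 0.0815]
ee_rot: [0.0, 0.528, 0.849, 0.0]
wrist_force: [-2.2, 1.0, 4.2]
grip_width: 0.29
gripper_force: 39.5
```

Emit:
drive_tool([
  [0,0,-0.003,0,0,0],
  [0,0,-0.006,0,0,0],
  [0,0,-0.009,0,0,0],
  [0,0,-0.012,0,0,0],
  [0,0,-0.0125,0,0,0],
  [0,0,-0.0125,0,0,0],
])

```text
time: 4.5
position: [0.5326, 0.1717, 0.0935]
ee_rot: [-0.0, 0.528, 0.849, -0.0]
wrist_force: [0.2, -1.2, -7.6]
grip_width: 0.29
gripper_force: 39.7
```

```bash
python3 -c "
from h import *
s=telemetry.sense();print(s['time'],s['position'],s['wrist_force'],s['torque'],s['grip_width']);p=s['position'][:2]-C;print(np.hypot(*p),np.degrees(np.arctan2(p[1],p[0])))"
```

```text
4.5 [0.53263652 0.17166078 0.09345642] [ 0.20446177 -1.19494248 -7.61652569] [-0.1323591   0.069393   -0.00643423] 0.2900934506850448
0.116363376018138 116.02910962963794
```

Emit:
drive_tool([
  [-0.0001,-0.0043,0,0,0,-0.0375],
  [-0.0003,-0.0087,0,0,0,-0.075],
  [-0.0007,-0.013,0,0,0,-0.1125],
  [-0.0013,-0.0173,0,0,0,-0.15],
  [-0.002,-0.0215,0,0,0,-0.1875],
  [-0.0029,-0.0258,0,0,0,-0.225],
  [-0.004,-0.03,0,0,0,-0.2625],
  [-0.0052,-0.0341,0,0,0,-0.3],
])

```text
time: 5.3
position: [0.5045, 0.1521, 0.0936]
ee_rot: [-0.0, 0.395, 0.919, 0.0]
wrist_force: [1.1, 0.5, -6.3]
grip_width: 0.287
gripper_force: 39.9
```

```bash
python3 -c "
from h import *
s=telemetry.sense();print(s['time'],s['position'],s['wrist_force'],s['torque'],s['grip_width']);p=s['position'][:2]-C;print(np.hypot(*p),np.degrees(np.arctan2(p[1],p[0])))"
```

```text
5.3 [0.50452255 0.15208766 0.09358487] [ 1.14800037  0.47806819 -6.33664682] [ 0.12216317 -0.19370662 -0.09199127] 0.2874148198070126
0.11615494474037358 132.9730057223042
```

Emit:
drive_tool([
  [-0.0001,-0.0046,0,0,0,-0.04],
  [-0.0004,-0.0092,0,0,0,-0.08],
  [-0.0008,-0.0138,0,0,0,-0.12],
  [-0.0015,-0.0184,0,0,0,-0.16],
  [-0.0023,-0.0229,0,0,0,-0.2],
  [-0.0028,-0.0252,0,0,0,-0.22],
  [-0.0028,-0.0252,0.002,0,0,-0.22],
  [-0.0028,-0.0252,0.003,0,0,-0.22],
])

```text
time: 6.1
position: [0.488, 0.1326, 0.0904]
ee_rot: [-0.0, 0.293, 0.956, -0.0]
wrist_force: [-1.9, -0.8, -6.2]
grip_width: 0.29
gripper_force: 40.0
```

Emit:
drive_tool([
  [0,0,0.0005,0,0,0],
  [0,0,0.001,0,0,0],
])

```text
time: 6.3
position: [0.4881, 0.1327, 0.0896]
ee_rot: [-0.0, 0.292, 0.956, -0.0]
wrist_force: [-3.1, -0.6, -5.3]
grip_width: 0.287
gripper_force: 40.1
```

Emit:
drive_tool([
  [0,0,0,0,0,0],
  [0,0,0,0,0,0],
  [0,0,0,0,0,0],
], gripper=0.34)

```text
time: 6.6
position: [0.4893, 0.1328, 0.0907]
ee_rot: [0.001, 0.292, 0.956, 0.0]
wrist_force: [0.3, 0.4, -0.1]
grip_width: 0.341
gripper_force: 0.0
```

```bash
python3 -c "
from h import *
s=telemetry.sense();print(s['time'],s['position'],s['wrist_force'],s['torque'],s['grip_width']);p=s['position'][:2]-C;print(np.hypot(*p),np.degrees(np.arctan2(p[1],p[0])))
for n in ('wrist','scene'):
  c=eyes.camera(n);cv2.imwrite('pics/%s3.png'%n,c['color'][:,:,::-1])"
```

```text
6.6 [0.48927618 0.13275751 0.09070427] [ 0.29193875  0.43086433 -0.08428115] [ 0.04243553 -0.05322224 -0.03340447] 0.34106786764193275
0.11500767983132466 145.18721907685492
```

View pics/wrist3.png

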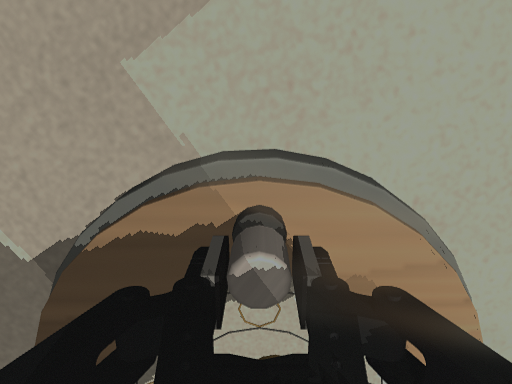

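The knob is loosely caged and the pin is riding on the plate at about 0.51 rad. I'll push with one finger from here so the pin is free to drop.

Emit:
drive_tool([
  [0,-0.0016,0,0,0,-0.014],
  [-0.0001,-0.0032,0,0,0,-0.028],
  [-0.0001,-0.0048,0,0,0,-0.042],
  [-0.0002,-0.0065,0,0,0,-0.056],
  [-0.0003,-0.0081,0,0,0,-0.07],
])

```text
time: 7.2
position: [0.4848, 0.1264, 0.0902]
ee_rot: [0.001, 0.258, 0.966, 0.001]
wrist_force: [2.0, 4.6, -0.3]
grip_width: 0.339
gripper_force: 3.0
```

Emit:
drive_tool([
  [0,-0.001,0,0,0,-0.0087],
  [0,-0.002,0,0,0,-0.0174],
  [-0.0001,-0.003,0,0,0,-0.026],
  [-0.0001,-0.004,0,0,0,-0.035],
])

```text
time: 7.6
position: [0.4829, 0.1229, 0.0902]
ee_rot: [0.001, 0.241, 0.971, 0.001]
wrist_force: [3.3, 5.8, -0.8]
grip_width: 0.34
gripper_force: 3.0
```

```bash
cat > st.py <<'E'
from h import *
s=telemetry.sense();p=s['position'][:2]-C;f=np.arctan2(p[1],p[0]);t=np.array([-np.sin(f),np.cos(f)]);e=p/np.hypot(*p)
x=rot(s).apply([1,0,0]); print(s['time'],s['position'],'R',np.hypot(*p),'ang',f-2.025,'yaw',np.arctan2(x[1],x[0])-2.025,'Ft',s['wrist_force'][:2]@t,'Fr',s['wrist_force'][:2]@e,'Fz',s['wrist_force'][2],'grip',s['grip_width'],s['gripper_force'])
E
python3 st.py
```

```text
7.6 [0.48285391 0.12290859 0.09015961] R 0.11525854764994675 ang 0.611140083561589 yaw 0.6303924838935293 Ft -6.657940171805764 Fr -0.11718040984329622 Fz -0.7681467691249607 grip 0.33959236772594775 2.9707509159925394
```

Emit:
drive_tool([
  [0,-0.001,0,0,0,-0.0087],
  [0,-0.002,0,0,0,-0.0174],
  [0,-0.003,0,0,0,-0.026],
])

```text
time: 7.9
position: [0.4814, 0.1202, 0.0901]
ee_rot: [0.001, 0.228, 0.974, 0.001]
wrist_force: [3.0, 5.1, -1.1]
grip_width: 0.337
gripper_force: 2.8
```

Emit:
drive_tool([
  [0,-0.001,0,0,0,-0.0087],
  [0,-0.002,0,0,0,-0.0174],
  [0,-0.003,0,0,0,-0.026],
])

```text
time: 8.2
position: [0.4796, 0.1171, 0.0897]
ee_rot: [0.0, 0.216, 0.976, 0.0]
wrist_force: [0.2, 3.1, 0.9]
grip_width: 0.344
gripper_force: 1.0
```

The push force dropped, which could mean the pin fell, so I'll check the knob height.

```bash
python3 st.py; python3 -c "
from h import *
a=cv2.imread('pics/wrist3.png');c=eyes.camera('wrist')['color'][:,:,::-1];cv2.imwrite('pics/w4.png',c)
cv2.imwrite('pics/w4c.png',cv2.resize(np.hstack([a[180:330,180:340],c[180:330,180:340]]),None,fx=2.4,fy=2.4))"; python3 st.py
```

```text
8.2 [0.47955843 0.11711587 0.08973005] R 0.11552944986941209 ang 0.6688548078336272 yaw 0.6820009044202506 Ft -2.9039283165185514 Fr 1.1685860674527977 Fz 0.8802447871418309 grip 0.34434177918560877 1.012903966329759
8.25 [0.4793783  0.11683953 0.08980847] R 0.11557265446221396 ang 0.6716849806659435 yaw 0.6822968253125365 Ft -1.5861251024423553 Fr 0.13551046452430787 Fz 0.1400833159460804 grip 0.3421285245155969 0.9232467812398681
```

View pics/w4c.png

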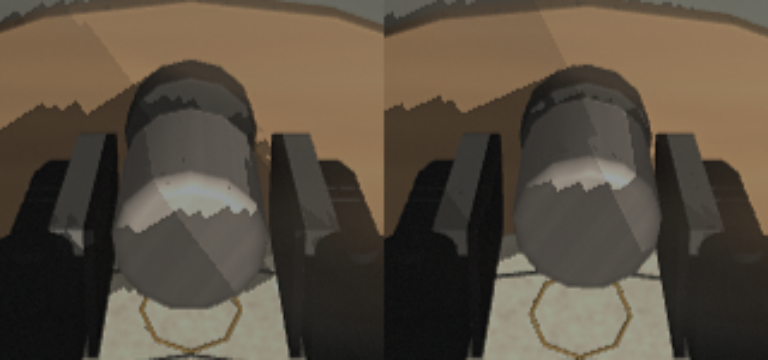

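The knob has dropped about 8 mm, so the gap to the collar has shrunk, and the push force is only 1.6 N. The pin has caught. I'll back off, open and rise.

Emit:
drive_tool([
  [0,0.001,0,0,0,0],
  [0,0.002,0,0,0,0],
])

```text
time: 8.45
position: [0.4802, 0.1186, 0.0898]
ee_rot: [-0.0, 0.216, 0.976, -0.0]
wrist_force: [0.3, -0.1, 0.3]
grip_width: 0.342
gripper_force: 0.0
```

Emit:
drive_tool([
  [0,0,0,0,0,0],
  [0,0,0,0,0,0],
  [0,0,0,0,0,0],
  [0,0,0,0,0,0],
  [0,0,0,0,0,0],
], gripper=0.8)

```text
time: 8.95
position: [0.4803, 0.1187, 0.0898]
ee_rot: [-0.0, 0.216, 0.976, -0.0]
wrist_force: [0.3, -0.2, -0.2]
grip_width: 0.798
gripper_force: 0.0
```

Emit:
drive_tool([
  [0,0,-0.015,0,0,0],
  [0,0,-0.04,0,0,0],
  [0,0,-0.067,0,0,0],
  [0,0,-0.067,0,0,0],
  [0,0,-0.067,0,0,0],
])

```text
time: 9.45
position: [0.4809, 0.1187, 0.1581]
ee_rot: [0.001, 0.216, 0.976, 0.0]
wrist_force: [0.1, -0.3, -0.5]
grip_width: 0.805
gripper_force: 0.0
```

```bash
python3 st.py; python3 -c "
from h import *
c=eyes.camera('wrist');cv2.imwrite('pics/w5.png',c['color'][:,:,::-1]);np.savez('w5.npz',mtx=c['mtx'],T=c['world_to_cam'])"
```

```text
9.45 [0.48093105 0.11874484 0.15808626] R 0.11501585320646601 ang 0.6509202510145045 yaw 0.6808146318465442 Ft 0.2091440361416533 Fr -0.17646478396690835 Fz -0.4647428870830148 grip 0.8047318504555173 0.0
```

View pics/w5.png

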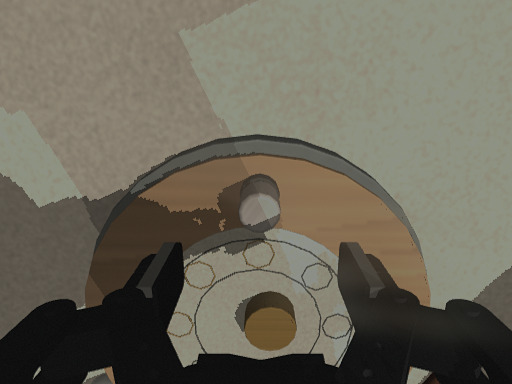

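The knob top is at (260,211), the same radius and height as in the home view, so the pin is fully home. The paperweight is still on the middle at (270,327), and nothing is touching.

```bash
python3 -c "
from station import bot; print(bot.job_done())"
```

```text
the job is handed in; nothing more can be done
None
```

The job is handed in: the board is turned counter-clockwise about 0.65 rad to its next stop, the pin dropped home with about 1.6 N of push at the catch and was let go, and the paperweight is still on the middle.

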